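Slide the ware board under the drying rack

TASK

Push the blue ware board, with the little pottery house standing on it, along the table into the low slatted drying rack, squarely through its open mouth until the board's far edge is fully home against the stop rail. Only push the board: do not lift or tip it, do not touch the house, and keep the house standing in its place on the board without touching the rack. Leave the jar, the brush pot and the bowl where they are, and finish with the hand clear.

Things in the scene. Friction and masses are not known exactly. Their poses are not given: they have to be found in the camera images.
- rack: low brown wood drying rack, fixed. Origin on the table mid-lane; x runs along the lane from open mouth to stop rail, z up. Side panels 12 mm thick, x -52.5 to +52.5 mm, leave a lane 130 mm wide (y -65 to +65 mm). Four slats across the top: 70 mm clear under them, tops at 80 mm. Dark stop rail, 22 mm high, its near face at x = +52.5 mm. No floor: the board slides on the table.
- rack_stop (a point): middle of the stop rail's near face, 9 mm above the table: the board's far edge belongs here
- rack_mouth (a point): middle of the rack's open mouth, 9 mm above the table, 105 mm before the stop
- board: blue ware board 160 (x) by 110 (y) by 18 mm thick, about 0.3 kg, loose on the table before the rack's mouth, turned and off to one side; with the house it slides at about 2 to 5 N. Origin at the centre of its underside; x points to the far edge, which goes in first, z up. When home, about 55 mm of its near end sticks out of the mouth.
- board_far_edge (a point): middle of the board's far edge (x = +80 mm), at half thickness
- board_near_edge (a point): middle of the board's near edge (x = -80 mm), at half thickness
- house: little fired clay house, terracotta with a white gable roof, 40 mm long, 45 mm wide, 43 mm high, about 80 g, standing loose on the board on its midline, about 35 mm from the board's centre towards the far edge. Origin at the centre of its underside, z up. The ridge is about 61 mm above the table and passes some 9 mm below the slats.
- glaze_jar: bystander: jar with a yellow cap, 60 mm across, 85 mm high, origin under its centre
- brush_pot: bystander: dark pot with brushes, 72 mm across, 180 mm high to the brush tips, origin under its centre
- pinch_bowl: bystander: blue bowl, 76 mm across, 45 mm high, origin under its centre
Mind the look-alikes: they are no part of the job. Of the things that look like the board, the larger one is meant. Of the things that look like the rack, take the one that is farthest from the robot's base at the start.

How it is judged:
On the way:
1. the far end of the board has entered the lane under the first slats (x of board_far_edge in the frame of rack between -0.03 and 0.04 m and y of board_far_edge in the frame of rack between -0.02 and 0.02 m).
At the end, for the whole second after the job is handed in: The board lies flat in the rack's lane with its far edge within 5 mm of the stop rail and within 4 degrees of square; the house stands upright on it within 15 mm of its proper place (35 mm ahead of the board's centre, on the midline); all at rest (x of board_far_edge in the frame of rack_stop between -0.005 and 0.003 m and y of board_far_edge in the frame of rack_stop between -0.014 and 0.014 m and angle between the x axis of board and the x axis of rack, either way round below 0.07 rad and angle between board's own z axis and vertical below 0.03 rad and angle between house's own z axis and vertical below 0.06 rad and x of house in the frame of board between 0.02 and 0.05 m and y of house in the frame of board between -0.015 and 0.015 m and z of house in the frame of board below 0.021 m and linear speed of each of board, house below 0.01 m/s); the robot touches nothing.
It fails at once if the board is lifted or tipped (height (world z) of board above 0.006 m or angle between board's own z axis and vertical above 0.06 rad).
It fails at once if the house is lifted off the board or tipped over (z of house in the frame of board above 0.026 m or angle between house's own z axis and vertical above 0.25 rad).
It fails at once if the robot touches the house (contact force between any of the fingers, the arm and house above 0.3 N).
It fails at once if the house touches the rack (contact force between house and rack above 0.3 N).
It fails at once if the jar, the brush pot or the bowl is moved by more than 2 cm (distance of any of glaze_jar, brush_pot, pinch_bowl from where it was at the start of the episode above 0.02 m).
It also fails if it takes over 72 s, if anything falls off the work surface, if the arm or the gripper's body presses on something with over 40 N, if the wrist force passes 120 N, or if a joint passes its speed limit or range.

ROBOT

A 6-joint arm with a two-finger parallel gripper is mounted at the origin on the work surface. World frame = base frame: x ahead of the robot, y to its left, z up, the work surface at z = 0. Lengths are in m, angles in rad, forces in N, time in s.
With the tool pointing down it reaches from about 0.35 to 0.725 m from the base axis. Payload 4.3 kg.
Tool frame: the origin (TCP) lies on the centre line of the jaws, within the pads' length; the fingertips stand 25 mm ahead of it and the grasp point (between the pads) lies 6 mm ahead of it; z points along the fingers, y is the line along which they close (so a half turn about z gives the same grasp; the last joint's range is limited). The gripper opens to 85 mm and grips with 20 to 120 N. Pads are 22 mm wide; open, the fingers measure 114 mm over their backs; the gripper's body (76 mm by 85 mm) begins 54 mm behind the grasp point. The pads swing forward as they close: fully open they stand 13 mm farther back than shut.
Start: joints at [-1.217, 0.377, 0.081, 1.274, 0, 1.46], TCP at [0.257, -0.514, 0.256] pointing down, gripper open.
Joint ranges: [-2.72, 2.72], [-0.84, 1.66], [-1.02, 1.22], [-1.77, 2.12], [-1.37, 1.28], [-3.14, 3.14]. Speed limits (rad/s): [2.57, 2.57, 3.14, 3.14, 3.14, 3.14].

INTERFACE

Orientations are given as [roll, pitch, yaw] about the fixed x, y, z axes, in that order (R = Rz(yaw) Ry(pitch) Rx(roll)).
In Python, from workcell import sense, get_image, order gives the robot as it stands. The module is installed in compiled form; this text tells all that it offers.
- The arm moves only by the tool play_rows, never from a script. Its argument "steps" is one flat list of numbers, 7 for each row, row after row: the shift along the world's x, y, z in mm, then the turn, a rotation vector about the world's x, y, z in rad, then the opening in per cent of the stroke, from 0 (shut) to 100 (fully open). A call has 1 to 8 rows; each row shifts and turns the commanded pose from where the row before left it; what a row does not reach is not made up. A row lasts 1/10 s, in which the tool goes at most 50 mm and 8.59 degrees, less where a joint would pass 70% of its speed; a pose out of reach is approached as far as the arm can. A call with a gripper value outside its range is refused whole. The fingers move at their own pace and stop on an object; "newtons" is the grip in N (left out, the last holds). Time passes only in rows, so rows that do not move let the fingers close. It gives the time, the measured TCP pose, the force, the opening and the grip force at its end, in the units of the state.
- sense(): the state, without advancing time (a new reading comes with each control period).
- get_image(name): name is "scene" or "side" or "wrist"; returns a dict with "image" (480x640x3 uint8, red, green, blue), "z_map" (480x640 float32, m along the optical axis (not along the pixel's ray), 0 where there is no reading), "intrinsics" (3x3 intrinsics, pixels), "dist_coeffs" ([k1, k2, p1, p2, k3] as OpenCV has them; the pictures are not rectified), "extrinsics" (4x4, takes a point from world to camera coordinates); the wrist camera has in their place "tool_from_camera" (4x4, takes a point from camera to tool coordinates, whose origin is the TCP and whose axes are the flange's). Camera axes: x right, y up, looking along -z (the intrinsics and any distortion apply to the point x, -y, -z); pixel columns grow to the right and rows downward; lengths in m; the calibration is good to about 2 mm. A picture is of the moment at which its call begins: read the wrist's pose just before it.
- order.sign_off(): hands the job in; it is judged then, once.
The state is a dict: "t": time; "qpos": joint angles; "joint_vel": joint speeds; "joint_torque": joint torques, N m; "tool_pos": TCP position; "eef_rot": TCP orientation; "wrist_force": force on the tool from outside, world axes, zero at the start; "torque": the same for the moment, N m; "width": finger opening in m; "finger_force": force on a finger pad.
Only numpy, scipy, OpenCV 4.12 (cv2) and the standard library are available. Lean on these libraries where they do the work, as an engineer would, in place of code of your own. Each camera call takes 0.05 s, during which the arm holds its last target. There are 200 camera calls.

## Working session

There is one attempt and no reset: what is moved stays moved. The work goes in short steps, Python scripts to look and compute and a tool call to move; the robot and the scene stay as the last step left them, time stands still between calls to the robot, and variables do not carry over. Pictures are saved under pics/ and viewed, at most 10 in all, crops included, and the job is handed in when it is done.

Besides the shell and the picture viewer there is one more tool, called after ">>>" as a command line: name --argument value ..., lists and objects as JSON in quotes. play_rows: Moves the arm, as the interface text tells. Its arguments: {"type":"object","properties":{"steps":{"type":"array"},"newtons":{"type":"number"}},"required":["steps"]}

```bash
mkdir -p pics
cat > h.py <<'E'
import numpy as np, cv2
from workcell import sense, get_image, order
def cloud(d):
    K,D=np.array(d["intrinsics"]),np.array(d["dist_coeffs"])
    z=d["z_map"]; v,u=np.mgrid[0:480,0:640]
    p=cv2.undistortPoints(np.stack([u,v],-1).reshape(-1,1,2).astype(float),K,D).reshape(480,640,2)
    c=np.dstack([p[...,0]*z,-p[...,1]*z,-z])
    T=np.linalg.inv(np.array(d["extrinsics"]))
    w=c@T[:3,:3].T+T[:3,3]; w[z==0]=np.nan
    return w
def ray(d,uv,h):
    K,D=np.array(d["intrinsics"]),np.array(d["dist_coeffs"])
    p=cv2.undistortPoints(np.array(uv,float).reshape(-1,1,2),K,D).reshape(-1,2)
    T=np.linalg.inv(np.array(d["extrinsics"]))
    r=np.c_[p[:,0],-p[:,1],-np.ones(len(p))]@T[:3,:3].T
    o=T[:3,3]; return o+r*((h-o[2])/r[:,2])[:,None]
E
python3 - <<'E'
from h import *
s=sense(); print(s["t"],s["tool_pos"],s["eef_rot"],s["wrist_force"])
for n in("scene","side"):
    d=get_image(n); np.savez("pics/%s0.npz"%n,**d); cv2.imwrite("pics/%s0.png"%n,d["image"][...,::-1])
    w=cloud(d); print(n,np.linalg.inv(np.array(d["extrinsics"]))[:3,3].round(3))
    print([(u,v,w[v,u].round(3).tolist()) for u in(100,320,540) for v in(150,300,430)])
E
```

```text
0.0 [ 0.25701088 -0.51368918  0.25536584] [-3.13955903e+00 -2.14043520e-04  4.63761420e-01] [ 0.15456146 -0.50959441  0.37548117]
scene [1.327 0.309 0.944]
[(100, 150, [0.471, -0.537, 0.022]), (100, 300, [0.833, -0.317, -0.002]), (100, 430, [0.846, -0.558, -0.752]), (320, 150, [0.29, -0.051, 0.0]), (320, 300, [0.761, 0.108, 0.086]), (320, 430, [0.948, 0.169, 0.001]), (540, 150, [0.134, 0.447, -0.0]), (540, 300, [0.575, 0.485, -0.0]), (540, 430, [0.834, 0.507, -0.004])]
side [ 0.475 -0.494  0.62 ]
[(100, 150, [0.152, 0.542, 0.0]), (100, 300, [0.208, 0.056, -0.0]), (100, 430, [0.233, -0.181, -0.001]), (320, 150, [0.68, 0.422, -0.001]), (320, 300, [0.577, -0.04, 0.018]), (320, 430, [0.524, -0.277, 0.079]), (540, 150, [1.597, 0.731, -0.33]), (540, 300, [0.952, -0.109, -0.002]), (540, 430, [0.827, -0.314, 0.001])]
```

View pics/scene0.png

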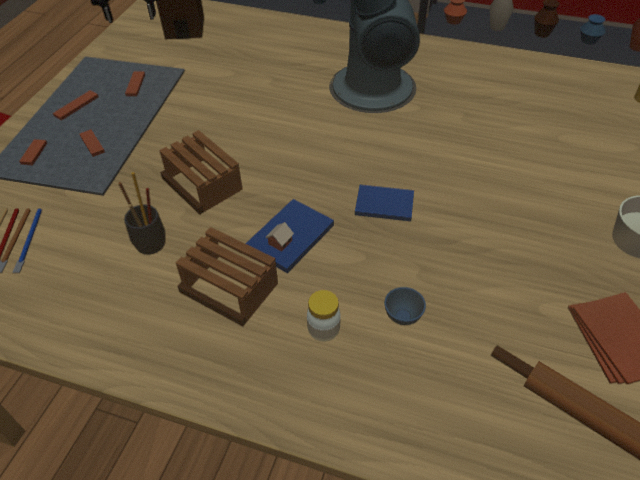

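View pics/side0.png

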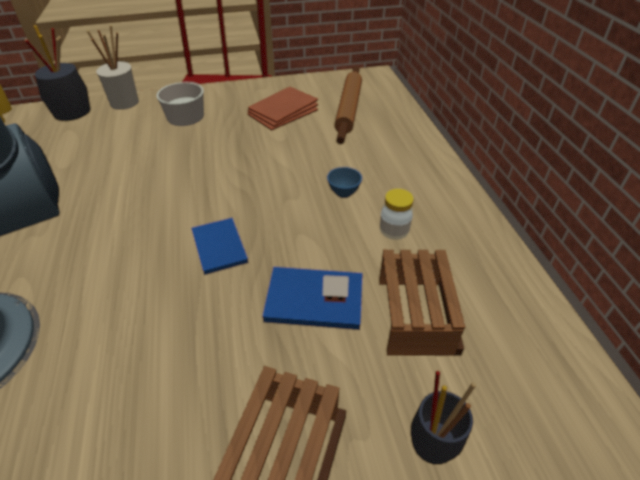

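The scene view shows the board with the house at about (290,235), the target (far) rack at (228,275) and the look-alike rack at (200,170). It also shows the jar at (323,310), the pot at (146,228) and the bowl at (405,305). The side view shows the board at (315,297) and the rack at (422,302), with its mouth to the left.

```bash
cat >> h.py <<'E'
def blue(img):
    hsv=cv2.cvtColor(img,cv2.COLOR_RGB2HSV)
    return cv2.inRange(hsv,(105,150,50),(125,255,255))>0
def rect(p):
    r=cv2.minAreaRect((p[:,:2]*1000).astype(np.float32)); b=cv2.boxPoints(r)
    return r,b
def board(d):
    """board corners: hull of blue pixels cast on z=.018 is biased by the visible sides, so use depth points near the top"""
    w=cloud(d); m=blue(d["image"])&(abs(w[...,2]-.018)<.004)
    m=cv2.morphologyEx(m.astype(np.uint8),cv2.MORPH_OPEN,np.ones((3,3)))
    n,l,st,_=cv2.connectedComponentsWithStats(m)
    i=1+np.argmax(st[1:,4]); v,u=np.nonzero(l==i)
    return rect(ray(d,np.c_[u,v],.018)),np.median(w[l==i][:,2]),st[i]
E
python3 - <<'E'
from h import *
for n in("scene","side"):
    d=dict(np.load("pics/%s0.npz"%n)); w=cloud(d)
    (r,b),z,st=board(d); print(n,"board",r,"z",z,st, b.round(1).tolist())
    hsv=cv2.cvtColor(d["image"],cv2.COLOR_RGB2HSV)
    m=(abs(w[...,2]-.08)<.004)&(w[...,0]>.55)&(w[...,0]<.9)&(w[...,1]>-.3)&(w[...,1]<.05)&(hsv[...,0]<20)
    nl,l,s2,c=cv2.connectedComponentsWithStats(m.astype(np.uint8))
    for i in range(1,nl):
        if s2[i,4]>60:
            q=w[l==i]; r,b=rect(ray(d,np.argwhere(l==i)[:,::-1],.08)); print(" slat",s2[i],np.round(r[0],1),np.round(r[1],1),round(r[2],1),np.median(q[:,2]).round(4))
    # house
    m=(w[...,2]>.026)&(w[...,2]<.07)&(w[...,0]>.48)&(w[...,0]<.67)&(w[...,1]>-.1)&(w[...,1]<.05)
    nl,l,s2,c=cv2.connectedComponentsWithStats(m.astype(np.uint8))
    for i in range(1,nl):
        if s2[i,4]>60: q=w[l==i]; r,b=rect(q); print(" house",s2[i],r,q[:,2].max())
    for nm,x,y in(("jar",.76,.06),("bowl",.75,.18),("pot",.7,-.26)):
        m=(w[...,2]>.02)&(np.hypot(w[...,0]-x,w[...,1]-y)<.08)&~((hsv[...,0]<20)&(nm!="pot"))
        q=w[m]; print(nm,(np.nanmin(q,0)).round(3) if len(q) else 0,q.max(0).round(3) if len(q) else 0)
E
```

```text
Traceback (most recent call last):
  File "h.py", line 28, in board
    i=1+np.argmax(st[1:,4]); v,u=np.nonzero(l==i)
        ~~~~~~~~~^^^^^^^^^^
ValueError: attempt to get argmax of an empty sequence
```

```bash
sed -i 's/(105,150,50)/(105,130,30)/;s/(125,255,255)/(128,255,255)/' h.py
cat > m.py <<'E'
from h import *
for n in("scene","side"):
    d=dict(np.load("pics/%s0.npz"%n)); w=cloud(d)
    hsv=cv2.cvtColor(d["image"],cv2.COLOR_RGB2HSV)
    v,u=(225,305) if n=="scene" else (297,295)
    print(hsv[v,u],w[v,u],blue(d["image"]).sum())
    (r,b),z,st=board(d); print(n,"board",r,"z",z,st, b.round(1).tolist())
    m=(abs(w[...,2]-.08)<.005)&(w[...,0]>.55)&(w[...,0]<.9)&(w[...,1]>-.3)&(w[...,1]<.05)&(hsv[...,0]<20)
    nl,l,s2,c=cv2.connectedComponentsWithStats(m.astype(np.uint8))
    for i in range(1,nl):
        if s2[i,4]>60:
            q=w[l==i]; r,b=rect(ray(d,np.argwhere(l==i)[:,::-1],.08)); print(" slat",s2[i],np.round(r[0],1),np.round(r[1],1),round(r[2],1),np.median(q[:,2]).round(4))
    m=(w[...,2]>.026)&(w[...,2]<.07)&(w[...,0]>.48)&(w[...,0]<.67)&(w[...,1]>-.1)&(w[...,1]<.05)
    nl,l,s2,c=cv2.connectedComponentsWithStats(m.astype(np.uint8))
    for i in range(1,nl):
        if s2[i,4]>60: q=w[l==i]; r,b=rect(q); print(" house",s2[i],r,q[:,2].max())
    for nm,x,y in(("jar",.76,.06),("bowl",.75,.18),("pot",.7,-.26)):
        m=(w[...,2]>.02)&(np.hypot(w[...,0]-x,w[...,1]-y)<.08)&~((hsv[...,0]<20)&(nm!="pot"))
        q=w[m]; print(nm,(np.nanmin(q,0)).round(3) if len(q) else 0,q.max(0).round(3) if len(q) else 0)
E
python3 m.py
```

```text
[110 134  93] [0.54577172 0.00180826 0.01903392] 3569
scene board ((572.6578369140625, -21.42711639404297), (107.4500961303711, 155.46292114257812), 72.2008056640625) z 0.017828355099818505 [ 265  201   66   66 1563] [[482.20001220703125, -48.79999923706055], [630.2000122070312, -96.30000305175781], [663.0999755859375, 6.0], [515.0999755859375, 53.5]]
 slat [205 227  70  38 650] [685.1 -79.6] [155.3  21.9] 76.5 0.0795
 slat [196 236  71  40 694] [713.2 -86.7] [155.   21.9] 77.1 0.0795
 slat [186 246  71  41 711] [741.5 -93.3] [155.5  20.9] 77.1 0.0796
 slat [176 256  72  43 741] [769.3 -99.9] [155.4  21.4] 76.9 0.0798
 house [266 222  28  26 429] ((604.5691528320312, -30.883277893066406), (42.588050842285156, 41.69044494628906), 71.77533721923828) 0.062070743496032255
jar [ 0.735 -0.015  0.02 ] [0.793 0.14  0.089]
bowl [0.678 0.1   0.02 ] [0.793 0.256 0.089]
pot [ 0.642 -0.329  0.02 ] [ 0.715 -0.257  0.181]
[108 184 125] [ 0.53769986 -0.02476383  0.01853866] 6156
side board ((569.8409423828125, -25.958282470703125), (108.18833923339844, 155.2331085205078), 71.94400787353516) z 0.018007798077180892 [ 264  268   97   57 3850] [[479.29998779296875, -53.29999923706055], [626.9000244140625, -101.4000015258789], [660.4000244140625, 1.399999976158142], [512.7999877929688, 49.5]]
 slat [383 249  22  80 952] [681.1 -83. ] [156.3  19. ] 77.1 0.0799
 slat [400 249  25  80 972] [709.4 -89.3] [156.4  19.2] 77.0 0.0798
 slat [417 249  28  80 991] [737.7 -95.7] [156.4  19.7] 77.3 0.0798
 slat [ 435  249   31   80 1001] [ 766.  -102.1] [156.5  19.8] 77.1 0.0797
 slat [331 385   8  17  72] [ 552.5 -235. ] [21.6  9. ] 76.5 0.0795
 house [323 275  26  25 562] ((605.8165283203125, -32.23835754394531), (42.51017761230469, 39.91486358642578), 70.27656555175781) 0.06342194164674309
jar [0.731 0.082 0.021] [0.788 0.14  0.087]
bowl [0.678 0.1   0.02 ] [0.787 0.256 0.087]
pot [ 0.641 -0.331  0.02 ] [ 0.709 -0.262  0.18 ]
```

Board top is at z≈18 mm and centred at (571,-24) with yaw -18°. The rack is centred at (725,-91) with yaw -13°, so the board is 31 mm to the left of the lane. I'll first push its left side sideways with both fingers to square it with the lane, then push from behind.

>>> play_rows --steps '[21,36,0,0,0,0.055,75,21,36,0,0,0,0.055,75,21,36,0,0,0,0.055,75,21,36,0,0,0,0.055,75,21,36,0,0,0,0.055,75,21,36,0,0,0,0.055,75,21,36,0,0,0,0.055,75,21,36,0,0,0,0.055,75]'

```text
t: 0.9
tool_pos: [0.4255, -0.2246, 0.256]
eef_rot: [-3.141, 0.0, 0.906]
wrist_force: [1.1, -0.4, -0.6]
width: 0.0641
finger_force: 0.0
```

>>> play_rows --steps '[21,36,0,0,0,0.055,75,21,36,0,0,0,0.055,75,21,36,0,0,0,0.055,75,21,36,0,0,0,0.055,75,21,36,0,0,0,0.055,75,21,36,0,0,0,0.055,75,21,36,0,0,0,0.055,75,20,38,0,0,0,0.055,75]'

```text
t: 1.7
tool_pos: [0.5926, 0.0652, 0.2558]
eef_rot: [-3.141, 0.0, 1.346]
wrist_force: [0.4, 0.1, 0.6]
width: 0.0642
finger_force: 0.0
```

>>> play_rows --steps '[0,0,-30,0,0,0,75,0,0,-30,0,0,0,75,0,0,-30,0,0,0,75,0,0,-30,0,0,0,75,0,0,-30,0,0,0,75,0,0,-20,0,0,0,75,0,0,-10,0,0,0,75,0,0,0,0,0,0,75]'

```text
t: 2.5
tool_pos: [0.5907, 0.0637, 0.0746]
eef_rot: [-3.138, 0.001, 1.344]
wrist_force: [-0.3, 1.7, 0.3]
width: 0.0639
finger_force: 0.0
```

Run:
```python
from h import *
print(sense()["tool_pos"])
for n in("side","scene"):
    d=get_image(n); w=cloud(d); z0=cloud(dict(np.load("pics/%s0.npz"%n)))
    tp=np.array([.5907,.0637]); e=np.array([.9746,-.2241]); nn=np.array([.2241,.9746])
    q=w[(w[...,2]>.018)&(np.linalg.norm(w[...,:2]-tp,axis=-1)<.075)&(abs(w[...,2]-z0[...,2])>.01)]
    r=(q[:,:2]-tp)
    for lo in(.02,.03,.04,.05,.06,.07,.09,.11,.13): 
        k=(q[:,2]>=lo)&(q[:,2]<lo+.01)
        if k.sum()>5: print(n,lo,k.sum(),"e",(r[k]@e).min().round(3),(r[k]@e).max().round(3),"n",(r[k]@nn).min().round(3),(r[k]@nn).max().round(3))
cv2.imwrite("pics/a.png",get_image("side")["image"][150:380,200:500,::-1].repeat(2,0).repeat(2,1))
```

```text
[0.59068532 0.06369852 0.07460271]
side 0.05 10 e -0.038 0.037 n -0.01 0.01
side 0.06 53 e -0.044 0.046 n -0.012 0.011
side 0.07 65 e -0.044 0.046 n -0.012 -0.004
side 0.09 65 e -0.05 0.052 n -0.013 -0.002
side 0.11 201 e -0.064 0.064 n -0.018 0.014
side 0.13 238 e -0.065 0.068 n -0.018 -0.001
scene 0.05 13 e -0.035 0.04 n -0.011 0.008
scene 0.06 59 e -0.038 0.046 n -0.011 0.012
scene 0.07 75 e -0.038 0.048 n -0.012 0.012
scene 0.09 47 e -0.039 0.046 n -0.006 0.013
scene 0.11 111 e -0.063 0.066 n -0.012 0.016
scene 0.13 123 e -0.068 0.069 n -0.012 0.018
```

View pics/a.png

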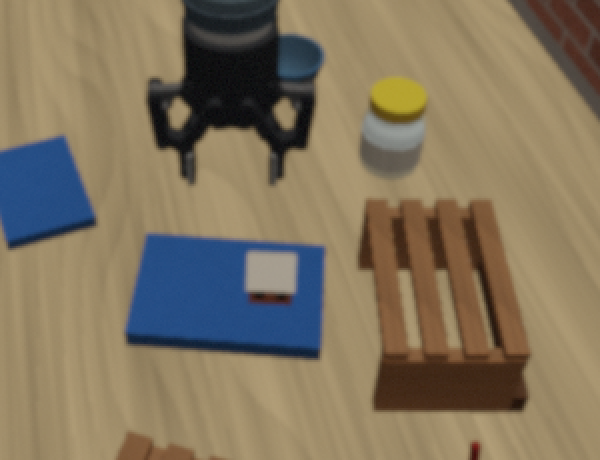

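The side crop shows the hand above and left of the board: fingertips at crop (190,180) and (275,180), house at (270,275), board clear. The tips are about 19 mm below the TCP. I'll lower 46 mm and push sideways.

>>> play_rows --steps '[0,0,-20,0,0,0,75,0,0,-16,0,0,0,75,0,0,-10,0,0,0,75,-2,-9,0,0,0,0,75,-1,-4,0,0,0,0,75,-0.5,-2,0,0,0,0,75,-0.5,-2,0,0,0,0,75,-0.5,-2,0,0,0,0,75]'

```text
t: 3.45
tool_pos: [0.5882, 0.0444, 0.031]
eef_rot: [3.14, -0.0, 1.344]
wrist_force: [0.5, 0.1, 1.0]
width: 0.064
finger_force: 0.0
```

>>> play_rows --steps '[-0.7,-3,0,0,0,0,75,-0.7,-3,0,0,0,0,75,-0.7,-3,0,0,0,0,75,-0.7,-3,0,0,0,0,75,-0.7,-3,0,0,0,0,75,-0.7,-3,0,0,0,0,75,-0.7,-2,0,0,0,0,75,0,0,0,0,0,0,75]'

```text
t: 4.25
tool_pos: [0.5829, 0.0241, 0.0303]
eef_rot: [3.141, 0.001, 1.343]
wrist_force: [0.5, -0.1, -0.3]
width: 0.0637
finger_force: 0.2
```

```bash
cat > b.py <<'E'
from h import *
R=dict(scene=(727.3,-89.9),side=(723.6,-92.5)); a=np.deg2rad(-12.95)
E=np.array([[np.cos(a),np.sin(a)],[-np.sin(a),np.cos(a)]])
print(np.round(sense()["tool_pos"],4),np.round(E@(np.array(sense()["tool_pos"][:2])*1000-[725.4,-91.2]),1))
for n in("scene","side"):
    d=get_image(n); (r,b),z,st=board(d); w=cloud(d)
    k=b[np.argsort(b[:,0])]; v=k[2:].mean(0)-k[:2].mean(0)
    c=E@(np.array(r[0])-R[n]); print(n,"board rack-frame",c.round(1),"size",np.round(r[1],1),"yaw rel",np.rad2deg(np.arctan2(v[1],v[0])-a).round(2),"z",z.round(4))
    m=(w[...,2]>.03)&(w[...,2]<.068)&(d["image"].min(-1)>90)
    q=w[m][:,:2]*1000; q=(q-R[n])@E.T-c; q=q[(abs(q[:,0])<75)&(abs(q[:,1])<45)]
    if len(q)>20: print("  house rel",np.median(q,0).round(1),len(q))
E
python3 b.py
```

```text
[0.5829 0.0241 0.0303] [-164.8   80.4]
scene board rack-frame [-162.6   14. ] size [107.3 154.5] yaw rel -0.57 z 0.0179
  house rel [34.4  7.5] 287
side board rack-frame [-160.9   14. ] size [109.9 155.3] yaw rel 0.1 z 0.018
  house rel [36.9 -5. ] 538
```

The board is now square with the lane. 14 mm sideways is left.

>>> play_rows --steps '[-0.5,-2,0,0,0,0,75,-0.6,-3,0,0,0,0,75,-0.7,-3,0,0,0,0,75,-0.7,-3,0,0,0,0,75,-0.6,-2.6,0,0,0,0,75,0,0,0,0,0,0,75,3,13,0,0,0,0,75,5,22,0,0,0,0,75]'

```text
t: 5.15
tool_pos: [0.5878, 0.0459, 0.0304]
eef_rot: [3.141, 0.001, 1.341]
wrist_force: [0.8, -0.1, 0.7]
width: 0.0642
finger_force: 0.0
```

```bash
python3 b.py
```

```text
[0.5878 0.0459 0.0304] [-164.8  102.7]
scene board rack-frame [-1.648e+02 -1.000e-01] size [107.5 151. ] yaw rel -0.04 z 0.0178
  house rel [35.7  8.2] 293
side board rack-frame [-160.8   -1.1] size [107.7 155.8] yaw rel -0.56 z 0.018
  house rel [36.4 -4.5] 554
```

>>> play_rows --steps '[0,0,40,0,0,0,75,0,0,40,0,0,0,75,0,0,20,0,0,0.13,75,-6,-4,0,0,0,0.13,75,-12,-8,0,0,0,0.13,75,-14,-8,0,0,0,0.13,75,-14,-9,0,0,0,0.13,75,-14,-9,0,0,0,0.13,75]'

```text
t: 6.05
tool_pos: [0.5271, 0.0078, 0.1304]
eef_rot: [-3.141, 0.001, 2.129]
wrist_force: [0.2, -0.2, 0.6]
width: 0.0641
finger_force: 0.0
```

>>> play_rows --steps '[-14,-9,0,0,0,0.13,75,-14,-9,0,0,0,0.13,75,-14,-9,0,0,0,0.13,75,-14,-9,0,0,0,0.13,75,-13,-8,0,0,0,0.13,75,0,0,0,0,0,0.13,75,0,0,0,0,0,0.014,75,0,0,0,0,0,0,75]'

```text
t: 6.85
tool_pos: [0.459, -0.0359, 0.1305]
eef_rot: [-3.141, 0.001, 2.916]
wrist_force: [1.3, -0.6, 1.0]
width: 0.0639
finger_force: 0.0
```

```bash
python3 b.py
```

```text
[ 0.459  -0.0359  0.1305] [-272.    -5.8]
scene board rack-frame [-1.648e+02 -1.000e-01] size [106.9 150.9] yaw rel -0.11 z 0.0177
  house rel [35.1  7.8] 285
side board rack-frame [-160.8   -1.3] size [108.1 155.7] yaw rel -0.46 z 0.018
  house rel [36.4 -4. ] 555
```

>>> play_rows --steps '[1.3,5.8,-30,0,0,0,75,0,0,-30,0,0,0,75,0,0,-25,0,0,0,75,0,0,-17,0,0,0,75,0,0,0,0,0,0,75,8,-1.8,0,0,0,0,75,6,-1.4,0,0,0,0,75,2,-0.5,0,0,0,0,75]'

```text
t: 7.75
tool_pos: [0.4788, -0.0344, 0.0297]
eef_rot: [3.141, 0.004, 2.917]
wrist_force: [-1.5, 0.3, 1.4]
width: 0.0641
finger_force: 1.0
```

>>> play_rows --steps '[2,-0.5,0,0,0,0,75,2,-0.5,0,0,0,0,75,3,-0.7,0,0,0,0,75,4,-0.9,0,0,0,0,75,5,-1.1,0,0,0,0,75,5,-1.1,0,0,0,0,75,4,-0.9,0,0,0,0,75,3,-0.7,0,0,0,0,75]'

```text
t: 8.55
tool_pos: [0.5047, -0.0403, 0.0283]
eef_rot: [3.141, 0.0, 2.918]
wrist_force: [-2.4, 0.3, 0.5]
width: 0.0639
finger_force: 1.0
```

```bash
python3 b.py
python3 - <<'E'
from h import *
cv2.imwrite("pics/b.png",get_image("side")["image"][180:410,220:500,::-1].repeat(2,0).repeat(2,1))
E
```

```text
[ 0.5047 -0.0403  0.0283] [-2.264e+02  1.000e-01]
scene board rack-frame [-153.1    0.6] size [109.1 124.2] yaw rel -2.1 z 0.0179
  house rel [50.2  7.6] 297
side board rack-frame [-134.7   -1. ] size [107.6 157.5] yaw rel -0.64 z 0.018
  house rel [36.  -3.7] 536
```

View pics/b.png

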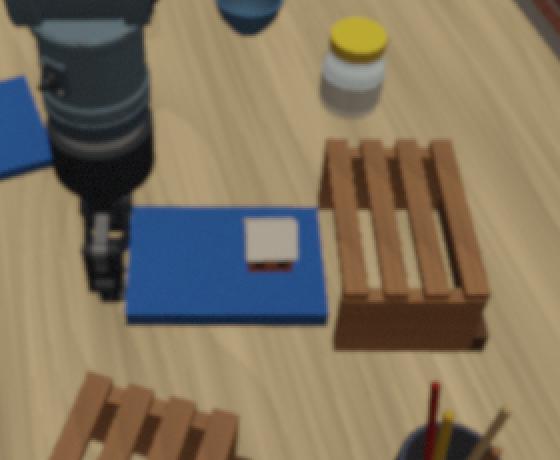

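The crop shows the fingers at (105,255) on the near edge and the board squarely before the mouth, with its far edge at x≈325 in line with the rack. The house is in place at (270,240). Going on.

>>> play_rows --steps '[3,-0.7,0,0,0,0,75,4,-0.9,0,0,0,0,75,5,-1.1,0,0,0,0,75,5,-1.2,0,0,0,0,75,5,-1.1,0,0,0,0,75,5,-1.2,0,0,0,0,75,4,-0.9,0,0,0,0,75,3,-0.7,0,0,0,0,75]'

```text
t: 9.5
tool_pos: [0.5386, -0.0481, 0.0283]
eef_rot: [3.141, 0.0, 2.918]
wrist_force: [-1.9, 1.0, 0.4]
width: 0.0641
finger_force: 0.9
```

```bash
python3 b.py
```

```text
[ 0.5386 -0.0481  0.0283] [-1.917e+02  1.000e-01]
scene board rack-frame [-135.    0.] size [107.1  91.2] yaw rel -0.22 z 0.0178
  house rel [54.4  6.7] 116
side board rack-frame [-110.4   -1.8] size [106.5 135.5] yaw rel 0.36 z 0.018
  house rel [44.5 -3.1] 500
```

>>> play_rows --steps '[3,-0.7,0,0,0,0,75,4,-0.9,0,0,0,0,75,5,-1.1,0,0,0,0,75,5,-1.2,0,0,0,0,75,5,-1.1,0,0,0,0,75,5,-1.2,0,0,0,0,75,4,-0.9,0,0,0,0,75,3,-0.7,0,0,0,0,75]'

```text
t: 10.4
tool_pos: [0.5726, -0.0559, 0.0283]
eef_rot: [3.142, 0.0, 2.918]
wrist_force: [-1.8, -0.3, 1.0]
width: 0.064
finger_force: 1.2
```

```bash
python3 b.py
python3 - <<'E'
from h import *
cv2.imwrite("pics/c.png",get_image("side")["image"][180:410,220:500,::-1].repeat(2,0).repeat(2,1))
E
```

```text
[ 0.5726 -0.0559  0.0283] [-1.569e+02  1.000e-01]
scene board rack-frame [-118.2   -0.2] size [107.2  54.7] yaw rel -1.86 z 0.0177
  house rel [70.4 12.6] 22
side board rack-frame [-92.9  -0.5] size [109.3 100.2] yaw rel -0.02 z 0.018
  house rel [69.5 -4.5] 139
```

View pics/c.png

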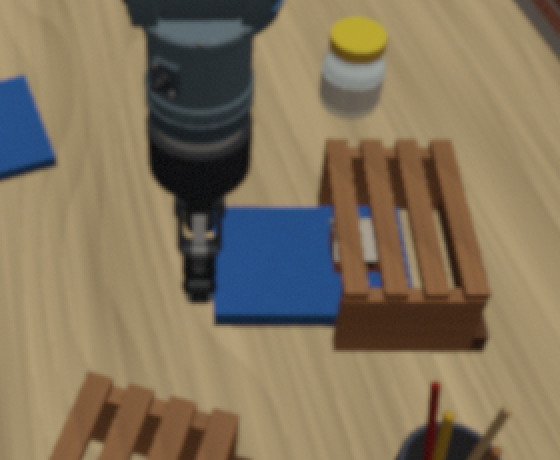

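The crop shows the board (210–410 in x) squarely under the first two slats. The house is visible between them at (365,240), and the hand is clear of the rack. About 38 mm is left.

>>> play_rows --steps '[3,-0.7,0,0,0,0,75,5,-1.1,0,0,0,0,75,5,-1.2,0,0,0,0,75,5,-1.1,0,0,0,0,75,5,-1.2,0,0,0,0,75,4,-0.9,0,0,0,0,75,3,-0.7,0,0,0,0,75,1.5,-0.3,0,0,0,0,75]'

```text
t: 11.35
tool_pos: [0.604, -0.0631, 0.0283]
eef_rot: [3.142, 0.0, 2.918]
wrist_force: [-1.6, -0.1, 0.2]
width: 0.0637
finger_force: 0.9
```

>>> play_rows --steps '[1,-0.2,0,0,0,0,75,1,-0.2,0,0,0,0,75,1,-0.2,0,0,0,0,75,1,-0.2,0,0,0,0,75]'

```text
t: 11.75
tool_pos: [0.6075, -0.0637, 0.0283]
eef_rot: [3.141, -0.0, 2.918]
wrist_force: [-0.5, 0.4, -1.5]
width: 0.0641
finger_force: 0.7
```

>>> play_rows --steps '[1,-0.2,0,0,0,0,75,0.8,-0.2,0,0,0,0,75,0.8,-0.2,0,0,0,0,75]'

```text
t: 12.05
tool_pos: [0.6102, -0.0643, 0.0283]
eef_rot: [3.141, -0.0, 2.918]
wrist_force: [-3.6, 0.3, -0.8]
width: 0.0637
finger_force: 1.9
```

>>> play_rows --steps '[0.8,-0.2,0,0,0,0,75,0.8,-0.2,0,0,0,0,75]'

```text
t: 12.25
tool_pos: [0.6103, -0.0644, 0.0283]
eef_rot: [3.141, -0.003, 2.918]
wrist_force: [-7.4, 1.0, 5.2]
width: 0.0643
finger_force: 3.7
```

The force is rising and the TCP has stalled, so the board is against the stop. One more small press, then I back off and look.

>>> play_rows --steps '[0.8,-0.2,0,0,0,0,75,0,0,0,0,0,0,75]'

```text
t: 12.45
tool_pos: [0.6103, -0.0644, 0.0282]
eef_rot: [3.141, -0.004, 2.918]
wrist_force: [-7.4, 1.9, 5.4]
width: 0.0644
finger_force: 3.9
```

>>> play_rows --steps '[-4,0.9,0,0,0,0,75,-10,2.2,0,0,0,0,75,-20,4.5,0,0,0,0,75,-30,7,0,0,0,0,75,0,0,40,0,0,0,75,0,0,40,0,0,0,75,-30,7,40,0,0,0,75,0,0,0,0,0,0,75]'

```text
t: 13.25
tool_pos: [0.5209, -0.0437, 0.1539]
eef_rot: [3.141, 0.01, 2.918]
wrist_force: [1.3, 0.1, -0.3]
width: 0.0641
finger_force: 0.0
```

```bash
python3 b.py
python3 - <<'E'
from h import *
a=[cv2.resize(get_image(n)["image"][s][...,::-1],None,fx=3,fy=3,interpolation=3) for n,s in(("side",np.s_[230:370,330:480]),("scene",np.s_[190:330,170:300]))]
cv2.imwrite("pics/d.png",cv2.resize(np.hstack(a),(800,400)))
E
```

```text
[ 0.5209 -0.0437  0.1539] [-210.     0.5]
scene board rack-frame [36.3 -0.7] size [105.8  22.3] yaw rel 89.83 z 0.0179
  house rel [-24.6   7.3] 52
side board rack-frame [-73.8  -0.4] size [109.1  62.9] yaw rel -0.2 z 0.018
```

View pics/d.png

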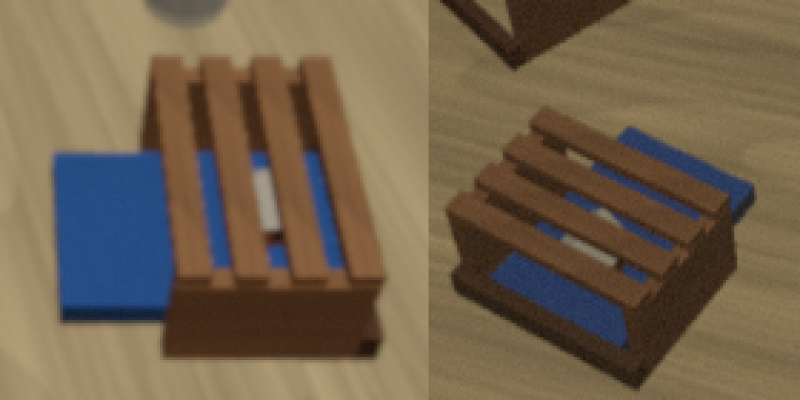

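The board is square and home against the rail, and the house is upright between the second and third gaps at (265,200) in the left view. The hand is clear, so I'm handing in.

```bash
python3 -c "
from workcell import order; print(order.sign_off())"
```

```text
the job is handed in; nothing more can be done
None
```

I pushed the board squarely into the far rack until it stopped against the rail. The house is upright on it, the hand is clear, and the job is handed in; sign-off gave no verdict.

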